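# Fold the lid stay of the rod box, catch the lid and lower it shut

## Task

The lid of the green welding-rod box stands open on its folding stay. With a fingertip push the red knob of the stay back toward the hinge until the stay folds, catch the falling lid on the outside of the fingers while it is still well open, and lower it gently until it is fully shut: a slammed lid chips the coating of the rods. Grip and lift nothing, leave everything else on the table where it is, and take the hand away at the end.

Things in the scene. Friction and masses are not known exactly. Their poses are not given: they have to be found in the camera images.
- rod_box: Green sheet-steel box holding welding rods, fixed to the table: 96 mm deep (its x), 386 mm wide (its y), walls 62 mm high, open at the top. Origin: centre of its underside, on the table. Its -x side, a long side, is the front and faces roughly to the robot's right; its -y end is the one far from the robot. Outer face of the front wall: x = -48 mm. The rods lie below z = 25 mm.
- hinge (a point): Middle of the lid's hinge line, along the box's rear long side, at x = +50 mm, z = 66 mm of the box frame; the line runs along the box's y. The lid is a stiff steel sheet, 3 mm thick, 392 mm wide, 116 mm from hinge to front lip, 0.4 to 0.65 kg.
- lid (a joint): Angle (rad) by which the lid has come down: 0 standing open on its stay, 70 degrees up from level, its underside facing the box's front; grows as it falls forward; 1.22 is fully shut. Once the stay folds it falls by its own weight in about half a second. Shut, its underside is 65 mm above the table.
- lip (a point): Middle of the lid's front lip, a rolled bead 6 mm thick along the whole front edge. Lid open: x = +10, z = 175 mm of the box frame; shut: x = -66, z = 66 mm. Shut, the lip overhangs the front wall by 18 mm over the whole width, so a sloping finger can carry it from below in front of the wall and then be drawn out.
- stay (a joint): Angle (rad) of the lower link of the folding lid stay inside the box's -y end: 0 locked over centre toward the box's front, against its stop. Pushed at the knob toward the hinge side it is straight at about 0.1 (knob moved 7 mm); just beyond that, by 0.25 (knob moved 17 mm) at the latest, it folds by itself under the lid's weight, away from the finger (1.2 with the lid shut). A push of 1 to 4 N is enough.
- knob (a point): Centre of the red finger knob at the stay's knuckle: a bar 15 mm thick, 42 mm long, along the box's y; the links are at its -y end. Locked: x = -18, y = -158, z = 105 mm of the box frame. It moves on a circle of 67 mm radius round a pivot at x = -39, z = 42 mm of the box frame: toward the hinge side, then down into the box.
- paint_marker: loose paint marker, white barrel with yellow cap, 17x123 mm, lying in front of the box; not part of the work, to be left where it is. Origin: centre of its underside.
- hex_bolt: loose steel hex bolt, 66 mm long, lying in front of the box; not part of the work, to be left where it is. Origin: centre of its underside.
- scriber: loose scriber with a black and wood handle, 166 mm long, lying in front of the box; not part of the work, to be left where it is. Origin: centre of its underside.
- pipe_ring: loose short rusty pipe offcut, 34 mm across, 50 mm high, standing in front of the box; not part of the work, to be left where it is. Origin: centre of its underside.

How it is judged:
On the way, in this order (a step that is already met when the one before it is completed fails the run):
1. the stay is pushed toward its straight position, the fingers at its knob, while the lid still stands open (value of joint stay above 0.05 rad and value of joint lid below 0.1 rad and (contact force between the fingers and stay above 0.05 N or distance between the grasp point and knob below 0.07 m)).
2. the falling lid has been caught on the fingers (or the hand behind them) and has come to rest there, or nearly so, at least 20 degrees open (contact force between any of the fingers, the arm and lid above 0.3 N and value of joint lid between 0.2 and 0.87 rad and velocity of joint lid between -0.8 and 0.8 rad/s), for 0.1 s.
At the end, for the whole second after the job is handed in: The lid is fully shut (within 0.03 rad of its stop) and at rest, and none of the loose things has moved by more than 20 mm (value of joint lid above 1.19 rad and velocity of joint lid between -0.05 and 0.05 rad/s and distance of each of paint_marker, scriber, hex_bolt, pipe_ring from where it was at the start of the episode below 0.02 m); the robot touches nothing.
It fails at once if the lid slams: it comes through the last 12 degrees faster than 3 rad/s (0.35 m/s at the lip) (value of joint lid above 1.01 rad and velocity of joint lid above 3 rad/s).
It fails at once if the lid is squeezed or forced: more than 30 N between fingers and lid (contact force between the fingers and lid above 30 N).
It fails at once if the stay is squeezed or forced: more than 25 N between fingers and stay (contact force between the fingers and stay above 25 N).
It fails at once if one of the loose things beside the box is moved or lifted (distance of any of paint_marker, scriber, hex_bolt, pipe_ring from where it was at the start of the episode above 0.03 m).
It also fails if it takes over 48 s, if anything falls off the work surface, if the arm or the gripper's body presses on something with over 40 N, if the wrist force passes 120 N, or if a joint passes its speed limit or range.

## Robot

A 6-joint arm with a two-finger parallel gripper is mounted at the origin on a cart in front of the work surface, level with it; the furniture and walls round the work are solid. World frame = base frame: x ahead of the robot, y to its left, z up, the work surface at z = 0. Lengths are in m, angles in rad, forces in N, time in s.
With the tool pointing down it reaches from about 0.275 to 0.825 m from the base axis. Payload 4.9 kg.
Tool frame: the origin (TCP) lies midway between the tips of the shut fingers; the grasp point (between the pads) lies 19 mm behind it (grip_point_offset is the distance from the TCP to the grasp point, in m); z points along the fingers, y is the line along which they close (so a half turn about z gives the same grasp; the last joint's range is limited). The gripper opens to 85 mm and grips with 20 to 120 N. Pads are 22 mm wide; open, the fingers measure 114 mm over their backs; the gripper's body (76 mm by 85 mm) begins 54 mm behind the grasp point. The pads swing forward as they close: fully open they stand 13 mm farther back than shut.
Start: joints at [1.116, 0.326, -0.193, 1.052, 0, 1.437], TCP at [0.173, 0.522, 0.231] pointing down, gripper open.
Joint ranges: [-2.65, 2.65], [-0.97, 1.79], [-1.3, 1.35], [-1.93, 2.1], [-1.47, 1.37], [-3.14, 3.14]. Speed limits (rad/s): [2.57, 2.57, 3.14, 3.14, 3.14, 3.14].

## Interface

Orientations are given as a rotation vector (axis times angle).
In Python, from cell import * gives the robot as it stands. Calls block until the motion is done:
- movep(position, orientation): joint-space move of the TCP to a pose.
- move_l(position, velocity=0.15, rot=None, until_force=None): straight line of the TCP; rot=None keeps the orientation; velocity is the mean speed in m/s. With until_force (N) it stops when the force on the tool has changed by that much, and returns True; else False.
- set_joints(angles): joint-space move.
- let_go() and grab(newtons=None): open the fingers fully, or close them until they stop; newtons is the grip in N (None keeps the last).
- sleep(seconds).
- ik(position, orientation): joint angles nearest the present ones, or None.
- get_state(): the state.
- grab_frame(name): name is "side" or "top"; returns a dict with "img" (384x512x3 uint8, red, green, blue), "fx", "fy", "cx", "cy" (pixels), "cam_to_world" (4x4, takes a point from camera to world coordinates). Camera axes: x right, y down, z forward; pixel columns grow to the right and rows downward; lengths in m; the calibration is good to about 2 mm. A picture is of the moment at which its call begins. There is no depth.
A pose or a line that the arm cannot do raises MotionError and nothing moves.
- sign_off(): hands the job in; it is judged then, once.
Trained networks look in the newest picture that a camera, given by its name, has taken for a name from the list of things; names that differ only in an ending like _2 or _b are one class to them, and where a whole thing is asked for, a point or a joint stands for the part that bears it (a point fixed in the world has none). Each returns a list of dicts, best first, with "score" (0 to 1); they miss things now and then, are a little off and sometimes report something else, mostly with a low value. They report only what shows in the picture. A call takes as long as a camera call.
- spot_in(camera, name): "centre" ([column, row] in pixels, amid what is visible of it).
- silhouettes(camera, name): "mask" (384x512 bool, what is visible of it) and "centre" ([column, row] in pixels, amid what is visible of it).
- tip_of(camera, name): "centre" ([column, row] in pixels: a listed point, or the origin of a listed thing).
The state is a dict: "clock": time; "q": joint angles; "joint_velocities": joint speeds; "tau": joint torques, N m; "position": TCP position; "eef_rot": TCP orientation; "contact_force": force on the tool from outside, world axes, zero at the start; "wrist_torque": the same for the moment, N m; "finger_gap": opening from 0.0 (shut) to 1.0 (fully open); "grasp_force": force on a finger pad.
Only numpy, scipy, OpenCV 4.12 (cv2) and the standard library are available. Lean on these libraries where they do the work, as an engineer would, in place of code of your own. Each camera call takes 0.05 s, during which the arm holds its last target. There are 200 camera calls.

## Working session

There is one attempt and no reset: what is moved stays moved. The work goes in short steps, each a Python script; the robot and the scene stay as the last script left them, time stands still between calls to the robot, and variables do not carry over. Pictures are saved under pics/ and viewed, at most 10 in all, crops included, and the job is handed in when it is done.

```bash
ls; mkdir -p pics
python3 - <<'E'
from cell import *
import cv2, numpy as np
np.set_printoptions(precision=4,suppress=True)
s=get_state(); print(s['clock'],s['position'],s['eef_rot'],s['finger_gap'])
for c in ("side","top"):
    f=grab_frame(c); cv2.imwrite(f"pics/{c}0.png",cv2.cvtColor(f["img"],cv2.COLOR_RGB2BGR))
    print(c,f["fx"],f["fy"],f["cx"],f["cy"]);print(np.array(f["cam_to_world"]))
    for n in ("rod_box","hinge","lip","knob","paint_marker","hex_bolt","scriber","pipe_ring"):
        print(n,[(np.round(d["centre"],1),round(d["score"],2)) for d in tip_of(c,n)[:2]])
E
```

```text
pics
0.0 [0.1731 0.5214 0.2305] [-0.5016 -3.1008  0.0026] 1.0030072664587268
side 410.6208122183591 410.6208122183591 256.0758056253692 191.61657410337943
[[ 0.874  -0.3024  0.3805  0.2304]
 [-0.4856 -0.5746  0.6588 -0.4607]
 [ 0.0194 -0.7605 -0.649   0.6795]
 [ 0.      0.      0.      1.    ]]
rod_box [(array([203.8, 221.4]), 0.86)]
hinge [(array([193.4, 187.5]), 0.88)]
lip [(array([197.5, 157.7]), 0.73)]
knob [(array([270.9, 177.6]), 0.62)]
paint_marker [(array([219.5, 256.4]), 0.87)]
hex_bolt [(array([229.8, 292.9]), 0.74)]
scriber [(array([220.2, 268. ]), 0.93)]
pipe_ring [(array([263.5, 282.5]), 0.89)]
top 419.1441211209009 419.1441211209009 242.51471456405818 198.60437150128644
[[ 0.0062 -0.999   0.0446  0.5009]
 [-0.9997 -0.0073 -0.0238  0.1075]
 [ 0.0241 -0.0444 -0.9987  1.0241]
 [ 0.      0.      0.      1.    ]]
rod_box [(array([197.5, 230.1]), 0.79)]
hinge [(array([174.1, 232.3]), 0.71), (array([280.8, 216.7]), 0.55)]
lip [(array([187.6, 236.1]), 0.79)]
knob [(array([208.8, 162.6]), 0.61), (array([197. , 228.8]), 0.5)]
paint_marker [(array([240.5, 235.1]), 0.69)]
hex_bolt [(array([277.8, 241.7]), 0.73)]
scriber [(array([252.3, 235.9]), 0.65)]
pipe_ring [(array([280.9, 216.5]), 0.71)]
```

View pics/side0.png

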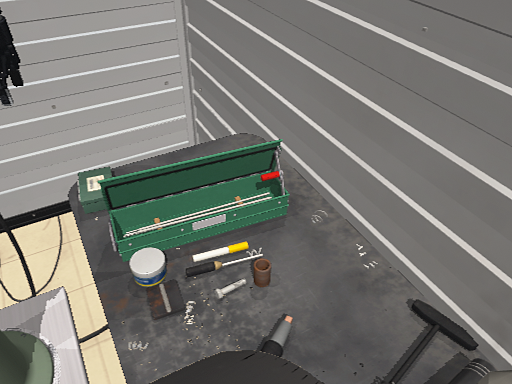

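View pics/top0.png

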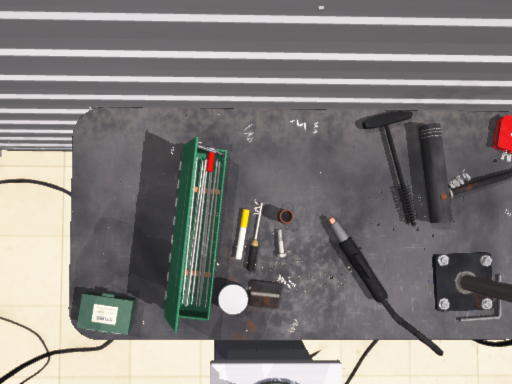

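```bash
cat > h.py <<'E'
from cell import *
import numpy as np
from scipy.optimize import least_squares
np.set_printoptions(precision=4,suppress=True)
PX={"side":{},"top":{}}
def proj(f,P):
    T=np.array(f["cam_to_world"]); p=(np.atleast_2d(P)-T[:3,3])@T[:3,:3]
    return np.c_[f["fx"]*p[:,0]/p[:,2]+f["cx"],f["fy"]*p[:,1]/p[:,2]+f["cy"]]
def unproj(f,uv,z):
    T=np.array(f["cam_to_world"]); d=T[:3,:3]@np.array([(uv[0]-f["cx"])/f["fx"],(uv[1]-f["cy"])/f["fy"],1])
    return T[:3,3]+d*(z-T[2,3])/d[2]
E
python3 - <<'E'
from h import *
F={c:grab_frame(c) for c in("side","top")}
B={"rod_box":[0,0,0],"hinge":[.05,0,.066],"lip":[.01,0,.175],"knob":[-.018,-.158,.105]}
M={"side":{"rod_box":(203.8,221.4),"hinge":(193.4,187.5),"lip":(197.5,157.7),"knob":(270.9,177.6)},
"top":{"rod_box":(197.5,230.1),"hinge":(174.1,232.3),"lip":(187.6,236.1),"knob":(208.8,162.6)}}
def W(x,p): 
    c,s=np.cos(x[2]),np.sin(x[2]);return np.array([x[0]+c*p[0]-s*p[1],x[1]+s*p[0]+c*p[1],p[2]])
def r(x): return np.concatenate([proj(F[c],W(x,B[n]))[0]-M[c][n] for c in M for n in B])
o=least_squares(r,[.45,.2,1.57],loss="soft_l1",f_scale=2);print(o.x,np.degrees(o.x[2]));print(o.fun.reshape(-1,2))
L={"paint_marker":((219.5,256.4),(240.5,235.1)),"hex_bolt":((229.8,292.9),(277.8,241.7)),"scriber":((220.2,268.),(252.3,235.9)),"pipe_ring":((263.5,282.5),(280.9,216.5))}
for n,(a,b) in L.items(): print(n,unproj(F["side"],a,0),unproj(F["top"],b,0))
E
```

```text
[0.4656 0.1899 1.4854] 85.1065078958994
[[-0.6198  0.9584]
 [ 1.0282  0.5293]
 [-1.2741  1.5098]
 [-1.5793 -2.3886]
 [ 0.883   1.4587]
 [-0.0237 -1.7507]
 [-1.2078 -2.0294]
 [ 0.7985 -0.3739]]
paint_marker [0.4551 0.0783 0.    ] [0.4576 0.0874 0.    ]
hex_bolt [ 0.4331 -0.0161  0.    ] [ 0.442  -0.0037  0.    ]
scriber [0.443  0.0491 0.    ] [0.4558 0.0586 0.    ]
pipe_ring [ 0.5043 -0.0258  0.    ] [ 0.5035 -0.0112  0.    ]
```

The side view shows the open lid, with the red knob at about (271,177) and the loose things in front of the box's left half. The top view shows the box tilted about 5°, with the knob at about (210,161). The robot base is at bottom centre. Next I'll overlay the fitted box model and check IK.

```bash
cat >> h.py <<'E'
X=[0.4656,0.1899,1.4854]
from scipy.spatial.transform import Rotation as Ro
def W(p,x=None):
    x=X if x is None else x
    c,s=np.cos(x[2]),np.sin(x[2]);return np.array([x[0]+c*p[0]-s*p[1],x[1]+s*p[0]+c*p[1],p[2]])
def ori(phi,sg=1,xvert=True):
    "tool z toward box +x, phi deg below level"
    p=np.radians(phi); z=np.array([np.cos(p),0,-np.sin(p)]); n=np.array([np.sin(p),0,np.cos(p)])*sg
    R=np.c_[n,np.cross(z,n),z] if xvert else np.c_[np.cross(n,z),n,z]
    return (Ro.from_euler('z',X[2])*Ro.from_matrix(R)).as_rotvec()
def tcp(xz,phi,y=-.154,h=.011):
    "TCP world for upper tip corner at box (x,z)"
    p=np.radians(phi); return W([xz[0]-h*np.sin(p),y,xz[1]-h*np.cos(p)])
E
python3 - <<'E'
from h import *; import cv2
ims=[]
for c,(u,v) in (("side",(90,130)),("top",(140,130))):
    f=grab_frame(c); im=cv2.cvtColor(f["img"],cv2.COLOR_RGB2BGR)
    k=3 if c=="top" else 3
    w,h=(130,200) if c=="top" else (135,200)
    if c=="side": u,v,w,h=165,130,130,130
    cr=cv2.resize(im[v:v+h,u:u+w],None,fx=k,fy=k,interpolation=cv2.INTER_CUBIC)
    def ln(ps,col): cv2.polylines(cr,[np.round((proj(f,np.array([W(p) for p in ps]))+.5-[u,v])*k).astype(int)],False,col,1)
    a,b=.048,.193
    ln([[-a,-b,.062],[-a,b,.062],[a,b,.062],[a,-b,.062],[-a,-b,.062]],(0,0,255))
    ln([[-a,-b,.0],[-a,b,.0]],(255,0,255))
    ln([[.05,-.196,.066],[.01,-.196,.175],[.01,.196,.175],[.05,.196,.066]],(0,255,255))
    ln([[-.018,-.179,.105],[-.018,-.137,.105]],(255,255,0))
    ims.append(np.pad(cr,((0,600-cr.shape[0]),(0,0),(0,0))))
cv2.imwrite("pics/ov0.png",np.hstack(ims))
for phi in (40,50,60):
  for xv in (True,False):
    for sg in (1,-1):
      o=ori(phi,sg,xv); r=[ik(tcp(p,phi),o) for p in ((-.09,.11),(-.01,.1),(-.054,.064),(-.13,.058))]
      print(phi,xv,sg,[None if q is None else np.round(q,2) for q in r])
E
```

```text
40 True 1 [array([-0.37,  0.74, -0.18,  0.98,  0.83,  1.14]), array([-0.24,  0.71, -0.26,  0.79,  0.86,  1.33]), array([-0.31,  0.78, -0.23,  0.82,  0.84,  1.22]), array([-0.43,  0.83, -0.15,  0.97,  0.8 ,  1.06])]
40 True -1 [array([-0.37,  0.74, -0.18,  0.98,  0.83, -2.  ]), array([-0.24,  0.71, -0.26,  0.79,  0.86, -1.81]), array([-0.31,  0.78, -0.23,  0.82,  0.84, -1.92]), array([-0.43,  0.83, -0.15,  0.97,  0.8 , -2.09])]
40 False 1 [array([-0.37,  0.74, -0.18,  0.98,  0.83, -0.43]), array([-0.24,  0.71, -0.26,  0.79,  0.86, -0.24]), array([-0.31,  0.78, -0.23,  0.82,  0.84, -0.35]), array([-0.43,  0.83, -0.15,  0.97,  0.8 , -0.52])]
40 False -1 [array([-0.37,  0.74, -0.18,  0.98,  0.83,  2.71]), array([-0.24,  0.71, -0.26,  0.79,  0.86,  2.9 ]), array([-0.31,  0.78, -0.23,  0.82,  0.84,  2.79]), array([-0.43,  0.83, -0.15,  0.97,  0.8 ,  2.63])]
50 True 1 [array([-0.31,  0.65, -0.22,  0.89,  0.68,  1.28]), array([-0.18,  0.64, -0.27,  0.74,  0.69,  1.44]), array([-0.26,  0.7 , -0.27,  0.74,  0.69,  1.35]), array([-0.38,  0.74, -0.21,  0.86,  0.66,  1.2 ])]
50 True -1 [array([-0
[... 791 characters left out ...]
 array([-0.31,  0.67, -0.25,  0.78,  0.51,  1.31])]
60 True -1 [array([-0.25,  0.59, -0.23,  0.84,  0.52, -1.75]), array([-0.11,  0.59, -0.26,  0.73,  0.52, -1.6 ]), array([-0.19,  0.64, -0.28,  0.71,  0.52, -1.69]), array([-0.31,  0.67, -0.25,  0.78,  0.51, -1.83])]
60 False 1 [array([-0.25,  0.59, -0.23,  0.84,  0.52, -0.18]), array([-0.11,  0.59, -0.26,  0.73,  0.52, -0.03]), array([-0.19,  0.64, -0.28,  0.71,  0.52, -0.12]), array([-0.31,  0.67, -0.25,  0.78,  0.51, -0.26])]
60 False -1 [array([-0.25,  0.59, -0.23,  0.84,  0.52,  2.96]), array([-0.11,  0.59, -0.26,  0.73,  0.52,  3.11]), array([-0.19,  0.64, -0.28,  0.71,  0.52,  3.03]), array([-0.31,  0.67, -0.25,  0.78,  0.51,  2.88])]
```

View pics/ov0.png

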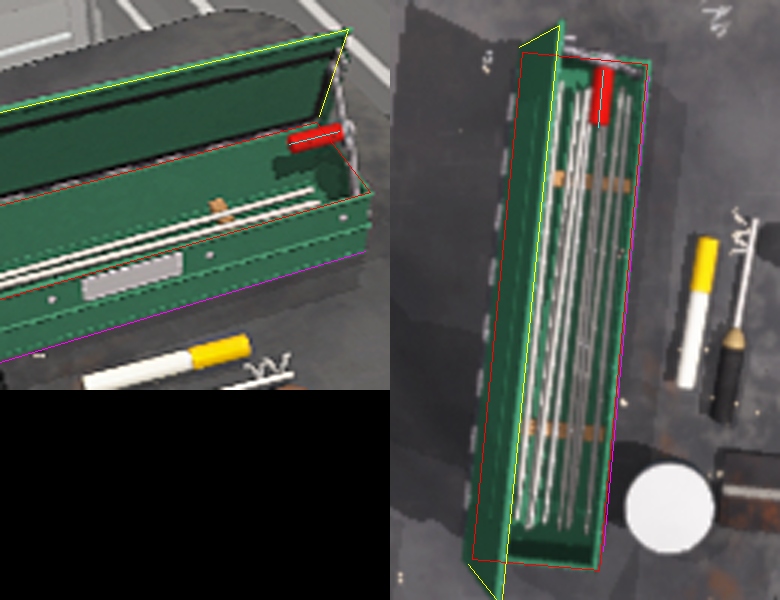

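The model fits both views to within about 2 mm. Now I'll shut the fingers and move to the pre-pose in front of the knob.

Run:
```python
from h import *; import cv2
grab(20)
p=get_state()["position"]; move_l([p[0],p[1],.40],velocity=.3)
o=ori(50)
movep(tcp((-.13,.28),50),o)
move_l(tcp((-.08,.101),50),velocity=.2)
move_l(tcp((-.045,.101),50),velocity=.1)
s=get_state(); print(s["clock"],s["position"],tcp((-.045,.101),50),s["finger_gap"],s["contact_force"])
ims=[]
for c,(u,v,w,h) in (("side",(190,100,140,140)),("top",(150,110,120,140))):
    f=grab_frame(c); im=cv2.cvtColor(f["img"],cv2.COLOR_RGB2BGR)
    ims.append(cv2.resize(im[v:v+h,u:u+w],None,fx=3,fy=3,interpolation=cv2.INTER_CUBIC))
cv2.imwrite("pics/pre.png",np.hstack(ims))
```

```text
6.5417 [0.6146 0.1236 0.0944] [0.6145 0.1235 0.0939] -0.0019238946883018918 [ 0.0279 -0.9694 -0.2179]
```

View pics/pre.png

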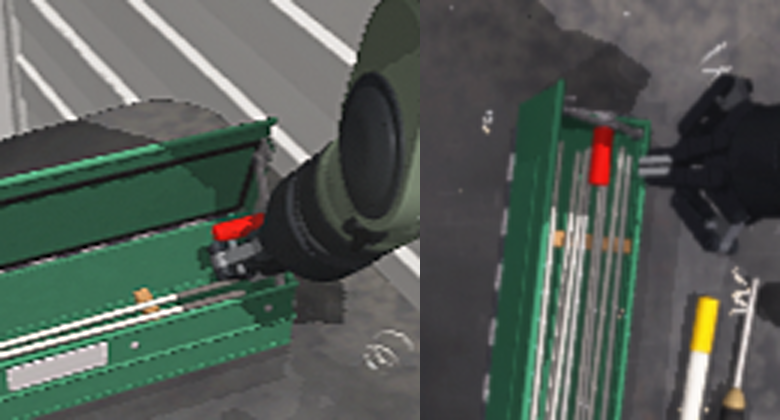

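The shut fingertip is just in front of the knob, level with it and clear of the lid. I'll push now, then hold to catch the lid.

Run:
```python
from h import *; import cv2
f0=np.array(get_state()["contact_force"])
move_l(tcp((-.028,.101),50),velocity=.05); print(get_state()["contact_force"]-f0)
move_l(tcp((-.016,.101),50),velocity=.04); print(get_state()["contact_force"]-f0)
move_l(tcp((-.006,.100),50),velocity=.04)
for i in range(5): print(get_state()["contact_force"]-f0); sleep(.12)
ims=[]
for c,(u,v,w,h) in (("side",(190,100,140,140)),("top",(150,110,120,140))):
    f=grab_frame(c); im=cv2.cvtColor(f["img"],cv2.COLOR_RGB2BGR)
    ims.append(cv2.resize(im[v:v+h,u:u+w],None,fx=3,fy=3,interpolation=cv2.INTER_CUBIC))
cv2.imwrite("pics/catch.png",np.hstack(ims)); print(get_state()["clock"],get_state()["position"])
```

```text
[-0.3628 -0.276  -0.1478]
[-0.5126 -0.1087 -1.4511]
[-0.5793  0.3624 -3.987 ]
[-0.567  -0.5569 -3.2226]
[-0.9364 -0.6698 -3.526 ]
[-0.3721 -0.5048 -3.7532]
[-0.2795 -0.417  -2.9978]
8.6667 [0.6178 0.1623 0.093 ]
```

View pics/catch.png

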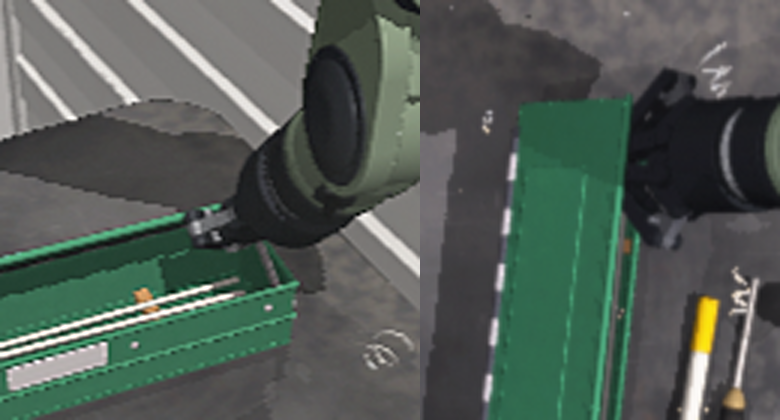

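The lid has come to rest on the fingers, about 40° up from level with 3.5 N of load, and the stay is folded. Next I'll lower it and draw the finger out.

Run:
```python
from h import *; import cv2
F=lambda: print(get_state()["contact_force"])
F()
move_l(tcp((-.030,.084),50),velocity=.04);F()
move_l(tcp((-.055,.066),50),velocity=.04);F()
move_l(tcp((-.062,.061),50),velocity=.015);F()
move_l(tcp((-.074,.056),50),velocity=.015);F()
move_l(tcp((-.13,.060),50),velocity=.08)
move_l(tcp((-.17,.16),50),velocity=.12);sleep(.3);F()
ims=[]
for c,(u,v,w,h) in (("side",(90,130,220,200)),("top",(150,110,150,200))):
    f=grab_frame(c); im=cv2.cvtColor(f["img"],cv2.COLOR_RGB2BGR)
    ims.append(cv2.resize(im[v:v+h,u:u+w],None,fx=2,fy=2,interpolation=cv2.INTER_CUBIC))
    print({n:[np.round(d["centre"],1) for d in tip_of(c,n)[:1]] for n in ("lip","paint_marker","hex_bolt","scriber","pipe_ring")}, proj(f,W([-.066,0,.066])))
cv2.imwrite("pics/end.png",np.hstack(ims)); print(get_state()["clock"])
```

```text
[-1.0402 -0.5918 -2.8599]
[-2.3403 -3.5008 -0.2825]
[-2.3694 -3.2622 -2.3045]
[-0.1218 -1.4055 -3.4529]
[0.529  1.0012 0.0918]
[ 0.3305  0.7288 -0.6078]
{'lip': [array([212.9, 218.4])], 'paint_marker': [], 'hex_bolt': [], 'scriber': [array([223.4, 265.9])], 'pipe_ring': [array([262.6, 282.1])]} [[211.1464 220.4347]]
{'lip': [array([225.9, 236.4])], 'paint_marker': [], 'hex_bolt': [array([277.5, 241.6])], 'scriber': [array([252. , 231.8])], 'pipe_ring': [array([283. , 217.2])]} [[224.9492 235.196 ]]
15.0
```

View pics/end.png

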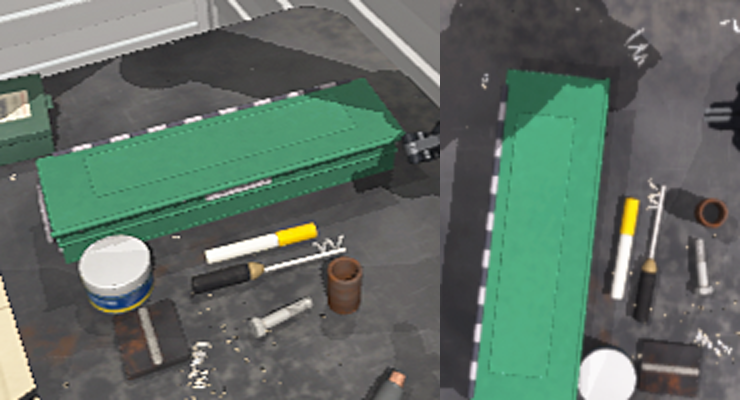

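The lid is shut, with the lip at the predicted pixel in both views. The loose things are where they were and the hand is clear.

```bash
python3 -c "
from cell import *
print(sign_off())"
```

```text
the job is handed in; nothing more can be done
None
```

I pushed the stay over, caught the lid on the fingers at about 40° open, lowered it until it was shut, and handed the job in with the hand clear and the loose things unmoved in the final pictures; no verdict came back.

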